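Jog the large reference dish under the bench magnifier

TASK

Use the joystick to bring the largest of the three dishes on the motorised tray under the ring magnifier: push the stick over to the side the tray must travel, hold it there while the tray runs, and let it spring back upright once that dish is centred below the lens. Move the tray only with the joystick, without touching the slide, dishes or magnifier, and leave the other things on the bench where they are.

Things in the scene. Friction and masses are not known exactly. Their poses are not given: they have to be found in the camera images.
- stick_pivot (a point): Joystick pivot, 40 mm above the bench, on the centre line of the joystick box: a cream housing 124 mm (its x) by 104 mm (its y), 45 mm high, fixed to the bench nearer the robot than the tray. Axes are the box's, z up, and do not tilt with the stick. The stick swings only along the box's y, to +y or -y.
- knob (a point): Centre of the joystick's black knob, 82 mm from the pivot along the stick (122 mm above the bench when upright). 26 mm across from 6 mm below to 6 mm above this point; top 13 mm above; tapers to 18 mm across below. Under it a bare 9 mm steel shank 27 mm long enters a ribbed rubber boot, 52 mm wide at its foot. Tilts with the stick.
- jog (a joint): Stick tilt, rad: 0 upright, positive when it leans to the box's +y, stops at 0.42 either way. Spring 1.2 Nm/rad (4 to 5 N at the knob for 0.3 rad); let go, it returns to within 0.04 of upright. Leaning to +y runs the tray to +y, to -y runs it to -y, faster the more it leans: still below 0.05, about 23 mm/s at 0.3, 34 at 0.42, varying by a quarter. On release it coasts up to 5 mm.
- carriage (a joint): Travel of the grey tray along its slide, m: 0 at the start, positive to the slide's +y, 0.145 either way. Tray 84 by 250 mm, three 80 mm pockets in a row along y with a dish in each (which dish is where differs); pocket floor 56 mm above the bench. It runs by the joystick only, leans up to 2 degrees towards its travel while running, and stays where it stops.
- lens (a point): Centre of the magnifier's round clear lens in a white ring lamp (133 mm outer, 91 mm inner diameter), level, 185 mm above the bench, over the line the dishes travel on. Its y axis is the tray's direction of travel (positive as carriage); x points away from the robot. Fixed.
- dish_large: Largest white dish, 66 mm diameter, 16 mm high, a few maize kernels mounted in it; origin at the centre of its underside. It stands in one of the tray's pockets. This one goes under the lens.
- dish_medium: Middle-sized white dish, 52 mm diameter, 16 mm high; origin at the centre of its underside. Rides in another pocket.
- dish_small: Smallest white dish, 40 mm diameter, 16 mm high; origin at the centre of its underside. Rides in another pocket.
- slide: Motorised slide with tray, fixed: aluminium base 110 by 600 mm, end blocks 44 mm high, guide rods, screw and a black motor at its +y end. Origin on the bench under mid-travel; y is the direction of travel, within 0.1 rad of world y.
- magnifier: Magnifier stand, fixed: grey foot 120 by 150 mm beyond the slide, 16 mm column 238 mm tall, level arm to the lens. Origin at bench height straight under the lens centre; the column stands 130 mm from it in +x.
- tin: Bystander: round aluminium sample tin with lid, 59 mm across, 33 mm high, origin at the centre of its underside.
- weight: Bystander: steel balance weight with a button top, 32 mm across, 55 mm high, origin at the centre of its underside.
- scoop: Bystander: steel scoop, pan 80 by 56 mm and 26 mm high with a 75 mm handle to its -x, origin under the pan's centre.
- loupe: Bystander: small aluminium eye loupe, 38 mm across, 34 mm high, origin at the centre of its underside.
Mind the look-alikes: they are no part of the job. Leave any blue or turquoise look-alike of the dish_large alone.

How it is judged:
By the outcome, as a careful person would: the job done as asked, in the order asked, and still so for the second after the job is handed in, with the robot touching nothing.
It also fails if it takes over 42 s, if anything falls off the work surface, if the arm or the gripper's body presses on something with over 40 N, if the wrist force passes 120 N, or if a joint passes its speed limit or range.

ROBOT

A 6-joint arm with a two-finger parallel gripper is mounted at the origin on the work surface. World frame = base frame: x ahead of the robot, y to its left, z up, the work surface at z = 0. Lengths are in m, angles in rad, forces in N, time in s.
With the tool pointing down it reaches from about 0.25 to 0.8 m from the base axis. Payload 3.9 kg.
Tool frame: the origin (TCP) lies at the centre of the arm's flange, where the gripper is bolted on; the fingertips stand 173 mm ahead of it and the grasp point (between the pads) lies ctrl.grip_depth ahead of it (ctrl.grip_depth is the distance from the TCP to the grasp point, in m); z points along the fingers, y is the line along which they close (so a half turn about z gives the same grasp; the last joint's range is limited). The gripper opens to 85 mm and grips with 20 to 120 N. Pads are 22 mm wide; open, the fingers measure 114 mm over their backs; the gripper's body (76 mm by 85 mm) begins 54 mm behind the grasp point. The pads swing forward as they close: fully open they stand 13 mm farther back than shut.
Start: joints at [1.22, 0.26, -0.138, 1.173, 0, 1.571], TCP at [0.18, 0.493, 0.405] pointing down, gripper open.
Joint ranges: [-2.78, 2.78], [-0.83, 1.72], [-1.28, 1.37], [-1.9, 2.12], [-1.57, 1.48], [-3.14, 3.14]. Speed limits (rad/s): [2.57, 2.57, 3.14, 3.14, 3.14, 3.14].

INTERFACE

Orientations are given as a unit quaternion [w, x, y, z].
In Python, from workcell import ctrl gives the robot as it stands. The module is installed in compiled form; this text tells all that it offers.
- The arm moves only by the tool send_rows, never from a script. Its argument "moves" is a list of rows, each a list of 4 numbers: the shift along the tool's x, y, z in m, then the turn about the tool's z in rad. A call has 1 to 8 rows; each row shifts and turns the commanded pose from where the row before left it, along the tool's axes as they then stand; what a row does not reach is not made up. A row lasts 1/12 s, in which the tool goes at most 41.7 mm and 7.16 degrees, less where a joint would pass 70% of its speed; a pose out of reach is approached as far as the arm can. A call is refused whole if a number of a shift passes 0.0417 or a number of a turn 0.125, either way. A call with a gripper value outside its range is refused whole. "fingers" is the finger opening in m, from 0 to 0.0854, set as the call begins (left out, the last holds). The fingers move at their own pace and stop on an object; the grip force is fixed at half the most. Time passes only in rows, so rows that do not move let the fingers close. It gives the time, the measured TCP pose, the force, the opening and the grip force at its end, in the units of the state.
- ctrl.state(): the state, without advancing time (a new reading comes with each control period).
- ctrl.camera(name): name is "scene" or "top" or "wrist"; returns a dict with "image" (384x512x3 uint8, red, green, blue), "range_z" (384x512 float32, m along the optical axis (not along the pixel's ray), 0 where there is no reading), "camera_matrix" (3x3 intrinsics, pixels), "T" (4x4, takes a point from camera to world coordinates); the wrist camera has in their place "hand_eye" (4x4, takes a point from camera to tool coordinates, whose origin is the TCP and whose axes are the flange's). Camera axes: x right, y up, looking along -z (the intrinsics and any distortion apply to the point x, -y, -z); pixel columns grow to the right and rows downward; lengths in m; the calibration is good to about 2 mm. A picture is of the moment at which its call begins: read the wrist's pose just before it.
- ctrl.job_done(): hands the job in; it is judged then, once.
The state is a dict: "clock": time; "joints": joint angles; "joint_vel": joint speeds; "joint_efforts": joint torques, N m; "position": TCP position; "eef_rot": TCP orientation; "contact_force": force on the tool from outside, world axes, zero at the start; "ft_torque": the same for the moment, N m; "gripper_width": finger opening in m; "grasp_force": force on a finger pad.
Only numpy, scipy, OpenCV 4.12 (cv2) and the standard library are available. Lean on these libraries where they do the work, as an engineer would, in place of code of your own. Each camera call takes 0.05 s, during which the arm holds its last target. There are 200 camera calls.

## Working session

There is one attempt and no reset: what is moved stays moved. The work goes in short steps, Python scripts to look and compute and a tool call to move; the robot and the scene stay as the last step left them, time stands still between calls to the robot, and variables do not carry over. Pictures are saved under pics/ and viewed, at most 10 in all, crops included, and the job is handed in when it is done.

Besides the shell and the picture viewer there is one more tool, called after "Request:" by a JSON object that holds its "method" and its "body". send_rows: Moves the arm, as the interface text tells. Its arguments: {"type":"object","properties":{"moves":{"type":"array","items":{"type":"array","items":{"type":"number"}}},"fingers":{"type":"number"}},"required":["moves"]}

```bash
mkdir -p pics; cat > h.py <<'E'
import numpy as np, cv2
from workcell import ctrl
def snap(n,tag):
    s=ctrl.state(); c=ctrl.camera(n)
    cv2.imwrite(f'pics/{tag}.png',c['image'][:,:,::-1])
    np.savez(f'pics/{tag}.npz',**{k:v for k,v in c.items()},pos=s['position'],rot=s['eef_rot'])
    return c
def cloud(c):
    K=c['camera_matrix'];z=c['range_z'];v,u=np.mgrid[:z.shape[0],:z.shape[1]]
    p=np.stack([(u-K[0,2])/K[0,0]*z,-(v-K[1,2])/K[1,1]*z,-z,np.ones_like(z)],-1)
    return (p@np.array(c['T']).T)[...,:3]
E
python3 - <<'E'
from h import *
print(ctrl.grip_depth); print(ctrl.state())
a=snap('scene','s0');b=snap('top','t0')
cv2.imwrite('pics/both0.png',np.vstack([b['image'],a['image']])[:,:,::-1][:, :])
print(a['camera_matrix'],a['T'],b['camera_matrix'],b['T'],list(a))
E
```

```text
0.1547
{'clock': 0.0, 'joints': array([ 1.22001898e+00,  2.60695398e-01, -1.39403194e-01,  1.17270826e+00,
        1.55374605e-05,  1.57079047e+00]), 'joint_vel': array([-5.80603096e-04,  1.16497482e-03,  9.67978196e-04,  6.74325710e-04,
        1.37419898e-03, -2.55624384e-05]), 'joint_efforts': array([ 2.15178014e-03, -4.05675960e+01,  2.53924048e+01,  1.86918204e-02,
        3.22951319e-04, -7.71786741e-07]), 'position': array([0.18028105, 0.49269943, 0.40384569]), 'eef_rot': array([-1.83061482e-04,  1.74487895e-01,  9.84658806e-01, -9.88484026e-04]), 'contact_force': array([ 0.66913603, -0.68350325, -0.34343211]), 'ft_torque': array([0.03261627, 0.00124414, 0.00640428]), 'grasp_force': 0.0, 'gripper_width': 0.08520495624639941}
[[361.17451978   0.         251.16916684]
 [  0.         361.17451978 192.1577185 ]
 [  0.           0.           1.        ]] [[ 8.61062933e-01 -3.71209848e-01  3.47525357e-01  1.06083521e+00]
 [ 5.08497473e-01  6.29891628e-01 -5.87083348e-01 -7.56454956e-01]
 [-9.72192501e-04  6.82231475e-01  7.31135602e-01  1.10063287e+00]
 [ 0.00000000e+00  0.00000000e+00  0.00000000e+00  1.00000000e+00]] [[495.56938467   0.         261.45615405]
 [  0.         495.56938467 187.38044724]
 [  0.           0.           1.        ]] [[ 0.0235655   0.99883276 -0.04216374  0.51197497]
 [-0.99968409  0.02391232  0.00774025  0.01243395]
 [ 0.00873944  0.04196801  0.99908073  1.66872291]
 [ 0.          0.          0.          1.        ]] ['image', 'range_z', 'camera_matrix', 'T']
```

View pics/t0.png

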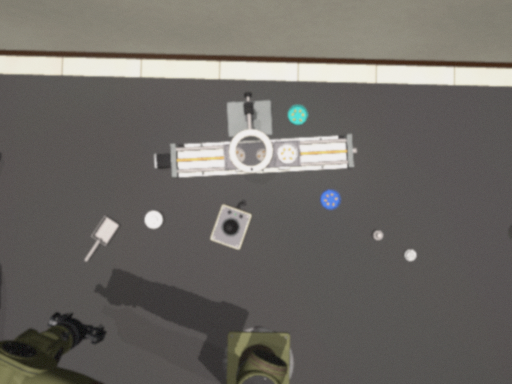

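View pics/s0.png

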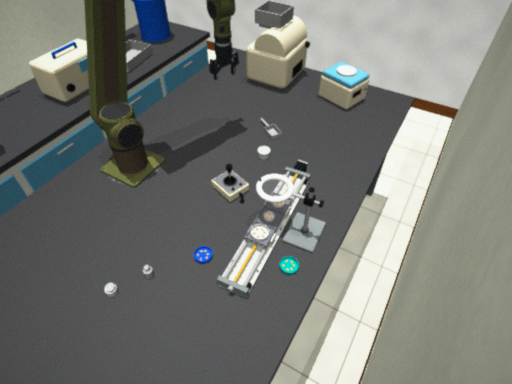

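The top view shows the large dish with kernels at (288,153), the lens ring at (250,151), the joystick at (231,227) and the motor at the left end (+y). So the tray has to run to +y. In the scene view, the large dish is at about (260,232) and the ring at (276,188). Next I measure.

```bash
cat > m.py <<'E'
from h import *
def ld(t): return dict(np.load(f'pics/{t}.npz'))
def report(t):
    c=ld(t);P=cloud(c);X,Y,Z=P[...,0],P[...,1],P[...,2];im=c['image'].astype(int)
    def r(n,m):
        p=P[m]
        if len(p)<4: print(t,n,'few');return
        (cx,cy),s,a=cv2.minAreaRect(p[:,:2].astype(np.float32))
        print(t,n,len(p),'med',np.median(p,0).round(4),'rect',np.round([cx,cy,*s,a],4))
    near=(X>.3)&(X<.5)&(Y>-.0)&(Y<.2)
    r('box',near&(abs(Z-.045)<.008)&(im.min(-1)>110))
    r('knob',near&(Z>.11)&(Z<.15))
    sl=(X>.48)&(X<.75)&(Y>-.3)&(Y<.35)
    r('ring',sl&(Z>.17)&(Z<.2)&(X<.67))
    w=(sl&(abs(Z-.07)<.014)&(Y<.02)&(Y>-.2)&(im.min(-1)>120)).astype(np.uint8)
    n,L,st,ce=cv2.connectedComponentsWithStats(w)
    for i in range(1,n):
        if st[i,4]>30: print(st[i],ce[i]); r('dish?',L==i)
    r('base',sl&(Z>.005)&(Z<.06))
if __name__=='__main__':
    for t in('t0','s0'): report(t)
    a=cv2.imread('pics/t0.png')[90:260,140:370];b=cv2.imread('pics/s0.png')[150:300,190:340]
    a=cv2.resize(a,None,fx=2.6,fy=2.6,interpolation=2)
    cv2.imwrite('pics/c0.png',a)
E
python3 m.py
```

```text
t0 box 803 med [0.4397 0.0952 0.0451] rect [ 0.4493  0.0984  0.1034  0.1229 71.9449]
t0 knob 55 med [0.4491 0.0978 0.133 ] rect [4.50300e-01 9.81000e-02 2.50000e-02 2.20000e-02 8.90739e+01]
t0 ring 522 med [0.6499 0.0368 0.1911] rect [6.44300e-01 3.61000e-02 1.22800e-01 5.02000e-02 8.95047e+01]
[266 140  35  29 640] [285.3703125 153.55     ]
t0 dish? 640 med [ 0.6912 -0.0749  0.0629] rect [ 0.6897 -0.0666  0.0895  0.1128  4.2465]
t0 base 6073 med [0.659  0.0446 0.0189] rect [6.15000e-01 2.51000e-02 6.49400e-01 2.69900e-01 8.99951e+01]
s0 box 308 med [0.4505 0.0772 0.0455] rect [ 0.4514  0.0983  0.1039  0.1225 71.38  ]
s0 knob 41 med [0.4568 0.0943 0.1288] rect [4.54400e-01 9.69000e-02 2.34000e-02 2.07000e-02 8.20348e+01]
s0 ring 270 med [0.6516 0.0337 0.1917] rect [6.46100e-01 3.41000e-02 1.18800e-01 4.78000e-02 8.99542e+01]
[264 212  11   9  62] [268.72580645 215.88709677]
s0 dish? 62 med [0.6873 0.0048 0.0687] rect [6.88600e-01 4.00000e-04 3.62000e-02 3.74000e-02 7.47311e+01]
[245 219  30  27 392] [260.07653061 232.66836735]
s0 dish? 392 med [ 0.6946 -0.0771  0.0635] rect [ 0.6956 -0.0715  0.0841  0.103   2.9875]
s0 base 3586 med [ 0.6883 -0.0999  0.0262] rect [0.615  0.025  0.2698 0.6498 0.0221]
```

View pics/c0.png

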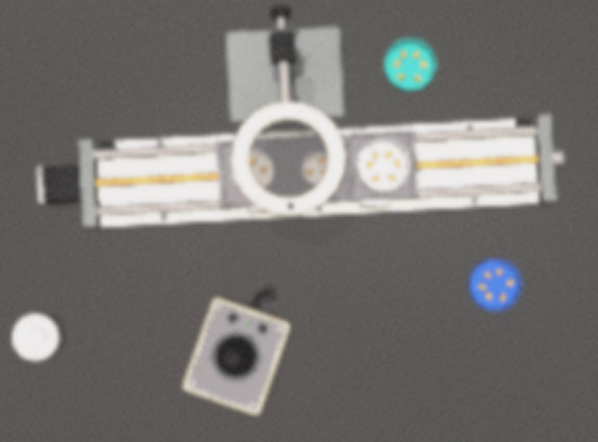

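The crop shows the dish at crop (383,166), the ring at (288,158), the box yawed about -18° and the knob at (236,356). Next I refine the ring and dish centres and work out the approach in tool axes.

```bash
cat > f.py <<'E'
from h import *
from scipy.optimize import least_squares
from scipy.spatial.transform import Rotation as R
def ld(t): return dict(np.load(f'pics/{t}.npz'))
def circ(p,r):
    f=lambda c:np.hypot(p[:,0]-c[0],p[:,1]-c[1])-r
    return least_squares(f,p.mean(0)[:2],loss='soft_l1',f_scale=.003).x
def analyse(t):
    c=ld(t);P=cloud(c);X,Y,Z=P[...,0],P[...,1],P[...,2];im=c['image'].astype(int)
    m=(X>.55)&(X<.71)&(abs(Y-.03)<.12)&(Z>.175)&(Z<.215)&(im.min(-1)>130)
    p=P[m]; L=circ(p,.056)
    w=(X>.6)&(X<.76)&(Y<.2)&(Y>-.2)&(abs(Z-.0655)<.012)&(im.min(-1)>165)
    w=cv2.morphologyEx(w.astype(np.uint8),cv2.MORPH_OPEN,np.ones((3,3)))
    n,lab,st,ce=cv2.connectedComponentsWithStats(w)
    print(t,'ring',L.round(4),np.median(p[:,2]).round(4),len(p))
    for i in range(1,n):
        if st[i,4]<40: continue
        q=P[lab==i]; (cx,cy),r=cv2.minEnclosingCircle(q[:,:2].astype(np.float32))
        print('  blob',ce[i].round(1),st[i],'c',round(cx,4),round(cy,4),'r',round(r,4),'z',np.percentile(q[:,2],[5,50,95]).round(4),'mean',q.mean(0).round(4))
    rd=(X>.6)&(X<.78)&(Y<.35)&(Y>-.27)&(Z>.005)&(Z<.05)&(im.min(-1)>150)
    q=P[rd]; print('  base white rect',cv2.minAreaRect(q[:,:2].astype(np.float32)))
if __name__=='__main__':
    import sys
    for t in sys.argv[1:]: analyse(t)
    s=ctrl.state(); q=s['eef_rot']; Rm=R.from_quat([q[1],q[2],q[3],q[0]]).as_matrix()
    d=np.array([.4500,.0982,.30])-s['position']
    print(Rm.round(3),'tool delta',(Rm.T@d).round(4))
E
python3 f.py t0 s0
```

```text
t0 ring [0.6871 0.0356] 0.1921 819
  blob [286.5 152.8] [276 141  22  24 371] c 0.6952 -0.0785 r 0.0402 z [0.0557 0.0633 0.0738] mean [ 0.6942 -0.0788  0.0638]
  base white rect ((0.7070499658584595, 0.03960910439491272), (0.15706969797611237, 0.6224084496498108), 4.574751853942871)
s0 ring [0.6838 0.031 ] 0.192 436
  blob [259.9 231.1] [251 224  19  16 209] c 0.688 -0.0752 r 0.0416 z [0.0591 0.064  0.0728] mean [ 0.6918 -0.0724  0.0649]
  base white rect ((0.7097492814064026, 0.015317738056182861), (0.15063458681106567, 0.5739499926567078), 4.002026557922363)
[[-0.939  0.344 -0.001]
 [ 0.344  0.939 -0.002]
 [ 0.    -0.002 -1.   ]] tool delta [-0.3889 -0.2777  0.1044]
```

Request:
{"method": "send_rows", "body": {"moves": [[-0.03,-0.021,0,-0.03],[-0.03,-0.021,0,0],[-0.03,-0.021,0,0],[-0.03,-0.021,0,0],[-0.03,-0.021,0,0],[-0.03,-0.021,0,0],[-0.03,-0.021,0,0],[-0.03,-0.021,0,0]], "fingers": 0.06}}

```text
clock: 0.77
position: [0.3548, 0.2556, 0.4045]
eef_rot: [-0.0, 0.16, 0.987, -0.0]
contact_force: [-0.1, 0.2, 0.5]
gripper_width: 0.06
grasp_force: 0.0
```

Request:
{"method": "send_rows", "body": {"moves": [[-0.03,-0.021,0.01,0],[-0.03,-0.021,0.01,0],[-0.03,-0.021,0.01,0],[-0.03,-0.021,0.01,0],[-0.02,-0.015,0.01,0],[0,0,0,0],[0,0,0,0]]}}

```text
clock: 1.35
position: [0.456, 0.1181, 0.3537]
eef_rot: [-0.001, 0.161, 0.987, -0.0]
contact_force: [-0.6, 1.5, -0.2]
gripper_width: 0.0598
grasp_force: 0.0
```

```bash
python3 - <<'E'
from h import *
import f
s=ctrl.state();print(s['clock'],s['position'],s['eef_rot'],s['gripper_width'])
c=snap('wrist','w1');print(c['hand_eye'].round(4),c['camera_matrix'])
E
python3 f.py t0 | tail -3
```

```text
1.35 [0.45599846 0.1180706  0.35373304] [-1.23360486e-03  1.61209985e-01  9.86919310e-01 -3.06510366e-04] 0.05978944153759508
[[-5.000e-04  9.475e-01  3.199e-01  8.200e-02]
 [ 1.000e+00  4.000e-04  4.000e-04 -3.000e-04]
 [ 3.000e-04  3.199e-01 -9.475e-01  3.070e-02]
 [ 0.000e+00  0.000e+00  0.000e+00  1.000e+00]] [[345.78366065   0.         252.58402158]
 [  0.         345.78366065 187.65093459]
 [  0.           0.           1.        ]]
[[-0.949  0.316 -0.002]
 [ 0.316  0.949  0.   ]
 [ 0.002 -0.    -1.   ]] tool delta [-0.0013 -0.0214  0.0543]
```

View pics/w1.png

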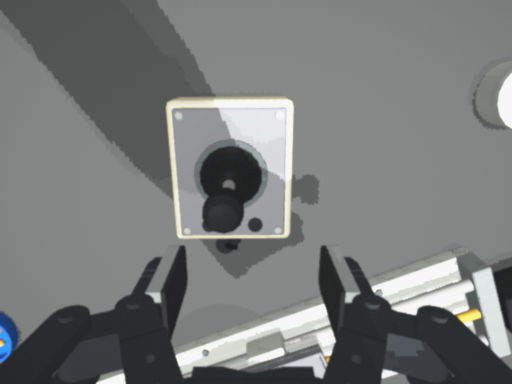

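The wrist view shows the box square to the tool. The knob is at (223,211), about 20 mm to tool -y of the finger centre, which agrees with the measurement. I shift over and descend to straddle the knob.

Request:
{"method": "send_rows", "body": {"moves": [[0.001,-0.01,0,0],[0,-0.01,0,0],[0,0,0.02,0],[0,0,0.02,0],[0,0,0.02,0],[0,0,0.019,0],[0,0,0,0]]}}

```text
clock: 1.98
position: [0.4461, 0.1002, 0.2732]
eef_rot: [-0.003, 0.159, 0.987, -0.001]
contact_force: [-1.6, -0.5, 0.5]
gripper_width: 0.0601
grasp_force: 0.0
```

```bash
python3 - <<'E'
from h import *
s=ctrl.state();print(s['clock'],s['position'],s['contact_force'])
c=snap('wrist','w2')
E

```

```text
1.9833 [0.44606534 0.10022521 0.27320646] [-1.56511676 -0.5339331   0.53718222]
```

View pics/w2.png

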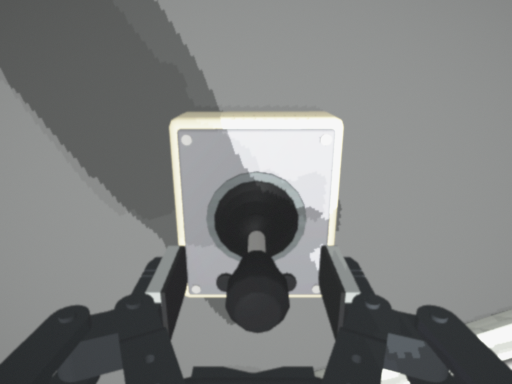

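The knob at (257,300) is between the pads. I push to +y.

Request:
{"method": "send_rows", "body": {"moves": [[0,0.012,0,0],[0,0.01,0,0],[0,0.008,0,0],[0,0.007,0,0],[0,0.003,0,0],[0,0,0,0]]}}

```text
clock: 2.53
position: [0.4618, 0.1391, 0.2762]
eef_rot: [0.001, 0.159, 0.987, -0.0]
contact_force: [-1.7, -3.8, 3.7]
gripper_width: 0.0602
grasp_force: 2.0
```

```bash
python3 - <<'E'
from h import *
s=ctrl.state();print(s['clock'],s['position'],s['contact_force'])
snap('top','t1');print(ctrl.state()['clock'])
E
python3 f.py t1
```

```text
2.5333 [0.46178108 0.13911606 0.27618929] [-1.66877847 -3.82546719  3.71295535]
2.5833
t1 ring [0.687  0.0364] 0.1921 806
  blob [285.4 152.8] [275 141  22  26 382] c 0.6871 -0.0754 r 0.0459 z [0.0566 0.0647 0.0751] mean [ 0.6939 -0.0752  0.0652]
  base white rect ((0.7069224119186401, 0.039458125829696655), (0.15691646933555603, 0.6210736036300659), 4.409255027770996)
[[-0.949  0.315  0.001]
 [ 0.315  0.949 -0.001]
 [-0.001 -0.001 -1.   ]] tool delta [-0.0018 -0.0421 -0.0239]
```

Request:
{"method": "send_rows", "body": {"moves": [[0,0,0,0],[0,0,0,0],[0,0,0,0],[0,0,0,0],[0,0,0,0],[0,0,0,0],[0,0,0,0],[0,0,0,0]]}}

```text
clock: 3.25
position: [0.4614, 0.1384, 0.2757]
eef_rot: [0.0, 0.16, 0.987, -0.0]
contact_force: [0.4, -3.3, 3.6]
gripper_width: 0.0598
grasp_force: 2.0
```

Request:
{"method": "send_rows", "body": {"moves": [[0,0,0,0],[0,0,0,0],[0,0,0,0],[0,0,0,0],[0,0,0,0],[0,0,0,0],[0,0,0,0],[0,0,0,0]]}}

```text
clock: 3.92
position: [0.4613, 0.1385, 0.2757]
eef_rot: [0.0, 0.16, 0.987, 0.0]
contact_force: [0.5, -4.4, 2.4]
gripper_width: 0.06
grasp_force: 2.0
```

```bash
python3 - <<'E'
from h import *
s=ctrl.state();print(s['clock'],s['position'],s['contact_force'])
snap('top','t2');snap('scene','s2');print(ctrl.state()['clock'])
E
python3 f.py t2 s2
```

```text
3.9167 [0.46134097 0.13849443 0.2757089 ] [ 0.47408161 -4.41191705  2.4045372 ]
4.0167
t2 ring [0.6903 0.0344] 0.1921 782
  blob [277.6 154.1] [271 143  16  22 232] c 0.6917 -0.0434 r 0.0362 z [0.0551 0.0643 0.0737] mean [ 0.6893 -0.0498  0.0643]
  blob [222.8 156.2] [216 148  15  17 164] c 0.6808 0.1259 r 0.0295 z [0.0546 0.0612 0.0728] mean [0.6783 0.1281 0.0621]
  base white rect ((0.7066682577133179, 0.04124709963798523), (0.1562497764825821, 0.6251471042633057), 4.5283522605896)
s2 ring [0.6838 0.0313] 0.1918 438
  blob [263.  224.5] [256 219  17  11  91] c 0.6902 -0.0403 r 0.0323 z [0.0611 0.0647 0.0738] mean [ 0.687  -0.0412  0.0657]
  base white rect ((0.7082455158233643, 0.01594337821006775), (0.1534547358751297, 0.5751841068267822), 3.6420178413391113)
[[-0.949  0.315  0.   ]
 [ 0.315  0.949  0.   ]
 [-0.     0.    -1.   ]] tool delta [-0.002  -0.0418 -0.0243]
```

Request:
{"method": "send_rows", "body": {"moves": [[0,0,0,0],[0,0,0,0],[0,0,0,0],[0,0,0,0],[0,0,0,0],[0,0,0,0],[0,0,0,0],[0,0,0,0]]}}

```text
clock: 4.68
position: [0.4613, 0.1385, 0.2757]
eef_rot: [0.0, 0.16, 0.987, 0.0]
contact_force: [0.4, -4.5, 2.3]
gripper_width: 0.0602
grasp_force: 1.9
```

Request:
{"method": "send_rows", "body": {"moves": [[0,0,0,0],[0,0,0,0],[0,0,0,0],[0,0,0,0],[0,0,0,0],[0,0,0,0],[0,0,0,0],[0,0,0,0]]}}

```text
clock: 5.35
position: [0.4613, 0.1385, 0.2757]
eef_rot: [0.0, 0.16, 0.987, 0.0]
contact_force: [0.6, -4.3, 2.8]
gripper_width: 0.0599
grasp_force: 1.9
```

```bash
cat > v.py <<'E'
import sys
from f import *
tag=sys.argv[1]; snap('top','t'+tag);snap('scene','s'+tag);print(ctrl.state()['clock'])
out=[]
def proj(c,p):
    q=np.linalg.inv(c['T'])@np.array([*p,1]);K=c['camera_matrix']
    return K[0,0]*q[0]/-q[2]+K[0,2],K[1,1]*-q[1]/-q[2]+K[1,2]
th=np.linspace(0,2*np.pi,80)
for n in 'ts':
    c=ld(n+tag);P=cloud(c);X,Y,Z=P[...,0],P[...,1],P[...,2];im=c['image']
    m=(X>.55)&(X<.71)&(abs(Y-.03)<.12)&(Z>.175)&(Z<.215)&(im.min(-1)>130)
    # ring centre: back-projected points at ring height, radii 45.5..66.5
    p=P[m];f=lambda a:np.maximum(0,np.hypot(p[:,0]-a[0],p[:,1]-a[1])-.0665)+np.maximum(0,.0455-np.hypot(p[:,0]-a[0],p[:,1]-a[1]))
    L=least_squares(f,[.688,.034],loss='soft_l1',f_scale=.002).x
    u,v=proj(c,[*L,.072]);print(n,'ring',L.round(4),'target px',round(u,1),round(v,1))
    u0,v0=int(u)-30,int(v)-28;S=7
    a=cv2.resize(im[v0:v0+56,u0:u0+56,::-1],None,fx=S,fy=S,interpolation=cv2.INTER_CUBIC)
    for r,h,col in((.033,.072,(0,0,255)),(.0665,.19,(0,255,0))):
        pts=np.array([proj(c,[L[0]+r*np.cos(t),L[1]+r*np.sin(t),h]) for t in th])
        cv2.polylines(a,[np.int32((pts-[u0,v0]+.5)*S)],True,col,1)
    out.append(a)
cv2.imwrite(f'pics/v{tag}.png',np.hstack(out))
E
python3 v.py 3
```

```text
5.45
t ring [0.693  0.0427] target px 249.1 152.0
s ring [0.6699 0.0329] target px 268.7 208.0
```

View pics/v3.png

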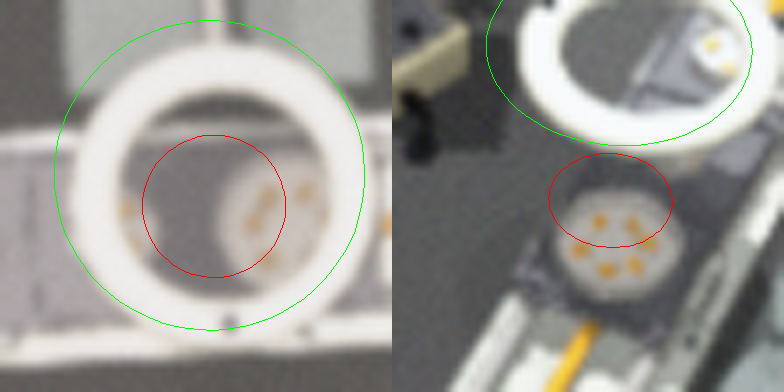

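The tray is running. In the top panel the dish shows through the lens at about px (259.6,155.5). The ring overlay was fitted badly (the real ring is at about px (250.6,151.4)), so I fit the ring hole's contour instead.

```bash
cat > g.py <<'E'
from f import *
def bp(c,u,v,z):
    K=c['camera_matrix'];T=c['T'];d=T[:3,:3]@np.array([(u-K[0,2])/K[0,0],-(v-K[1,2])/K[1,1],-1]);o=T[:3,3]
    return o+d*(z-o[2])/d[2]
def ring(t):
    c=ld(t);P=cloud(c);im=c['image']
    m=((P[...,0]>.55)&(P[...,0]<.8)&(abs(P[...,1]-.03)<.12)&(P[...,2]>.165)&(P[...,2]<.22)&(im.min(-1)>150)).astype(np.uint8)
    cs,h=cv2.findContours(m,cv2.RETR_CCOMP,cv2.CHAIN_APPROX_NONE)
    r=[]
    for k,hh in zip(cs,h[0]):
        if len(k)>30:
            e=cv2.fitEllipse(k);r.append((('hole' if hh[3]>=0 else 'outer'),np.round(e[0],1),np.round(e[1],1),bp(c,*e[0],.188).round(4)))
    return r
if __name__=='__main__':
    for t in('t0','s0','t2','s2','t3','s3'):
        print(t,*ring(t))
    print('dish t3',bp(ld('t3'),259.6,155.5,.072),'s3',bp(ld('s3'),270.1,213.8,.072))
E
python3 g.py
```

```text
t0 ('outer', array([250.4, 148. ]), array([41.4, 52.3]), array([0.6918, 0.037 , 0.188 ])) ('hole', array([250.8, 150.1]), array([25.7, 29.2]), array([0.6856, 0.0354, 0.188 ]))
s0 ('outer', array([276.7, 188.3]), array([26.4, 44. ]), array([0.6946, 0.0375, 0.188 ])) ('hole', array([270.7, 186.4]), array([17.2, 19. ]), array([0.672 , 0.0351, 0.188 ]))
t2 ('outer', array([248.8, 155.6]), array([10. , 11.2]), array([0.669 , 0.0411, 0.188 ])) ('outer', array([250.4, 148. ]), array([41.4, 52.4]), array([0.6918, 0.037 , 0.188 ])) ('hole', array([250.7, 151.1]), array([28.2, 30.2]), array([0.6824, 0.0359, 0.188 ]))
s2 ('outer', array([276.7, 188.3]), array([26.3, 44. ]), array([0.6945, 0.0376, 0.188 ])) ('hole', array([270.9, 186.1]), array([15.7, 20.2]), array([0.672 , 0.0368, 0.188 ]))
t3 ('outer', array([250.4, 148. ]), array([41.4, 52.3]), array([0.6918, 0.037 , 0.188 ])) ('hole', array([249.1, 149.8]), array([24.6, 29.4]), array([0.6862, 0.0406, 0.188 ]))
s3 ('outer', array([276.7, 188.3]), array([26.4, 43.9]), array([0.6946, 0.0374, 0.188 ])) ('hole', array([272. , 186.7]), array([17.7, 21.1]), array([0.6767, 0.0363, 0.188 ]))
dish t3 [0.68236773 0.00849568 0.072     ] s3 [0.68758931 0.0109446  0.072     ]
```

Request:
{"method": "send_rows", "body": {"moves": [[0,0,0,0],[0,0,0,0],[0,0,0,0],[0,-0.02,0,0],[0,-0.02,0,0],[0,0,0,0],[0,0,0,0],[0,0,0,0]]}}

```text
clock: 6.12
position: [0.4489, 0.1012, 0.2757]
eef_rot: [-0.0, 0.16, 0.987, 0.001]
contact_force: [0.6, -0.3, -0.3]
gripper_width: 0.0598
grasp_force: 0.0
```

```bash
sed -i 's/^    L=least_squares.*/    L=np.array([.687,.0367])/; s/,.19,(0,255/,.19,(0,255/' v.py; python3 v.py 4; python3 g.py >/dev/null; python3 -c "
from g import *
print(ctrl.state()['position'],ctrl.state()['contact_force'])"
```

```text
6.2167
t ring [0.687  0.0367] target px 250.9 153.9
s ring [0.687  0.0367] target px 273.3 209.1
[0.44912267 0.10128994 0.27575552] [ 0.29667208 -0.20412333 -0.36893979]
```

View pics/v4.png

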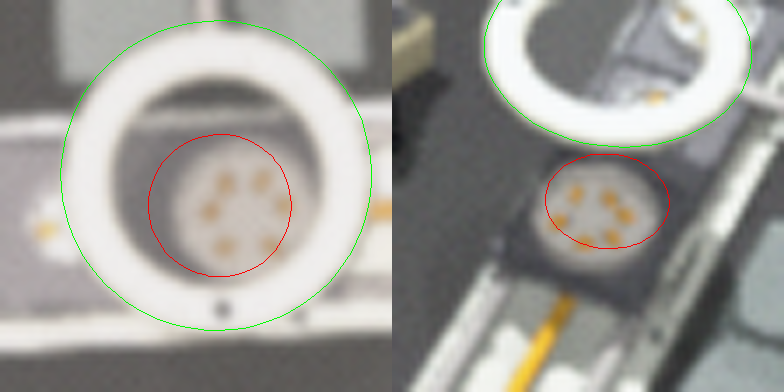

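The dish has stopped short in both views, and the ring overlay now fits.

```bash
python3 -c "
from g import *
print(bp(ld('t4'),254.5,155.4,.072),bp(ld('s4'),271.5,210.8,.072))"
```

```text
[0.68228816 0.0249885  0.072     ] [0.68517273 0.02628261 0.072     ]
```

Request:
{"method": "send_rows", "body": {"moves": [[0,0.015,0,0],[0,0.015,0,0],[0,0,0,0],[0,0,0,0],[0,0,0,0],[0,0,0,0],[0,-0.015,0,0],[0,-0.015,0,0]]}}

```text
clock: 6.88
position: [0.4489, 0.1005, 0.2758]
eef_rot: [0.0, 0.159, 0.987, 0.001]
contact_force: [-0.7, 0.6, 0.4]
gripper_width: 0.06
grasp_force: 0.0
```

Request:
{"method": "send_rows", "body": {"moves": [[0,0,0,0],[0,0,0,0],[0,0,0,0],[0,0,0,0]]}}

```text
clock: 7.22
position: [0.4491, 0.1009, 0.2759]
eef_rot: [0.0, 0.16, 0.987, 0.0]
contact_force: [-0.1, -0.0, -0.2]
gripper_width: 0.0602
grasp_force: 0.0
```

```bash
python3 v.py 5
```

```text
7.3167
t ring [0.687  0.0367] target px 250.9 153.9
s ring [0.687  0.0367] target px 273.3 209.1
```

View pics/v5.png

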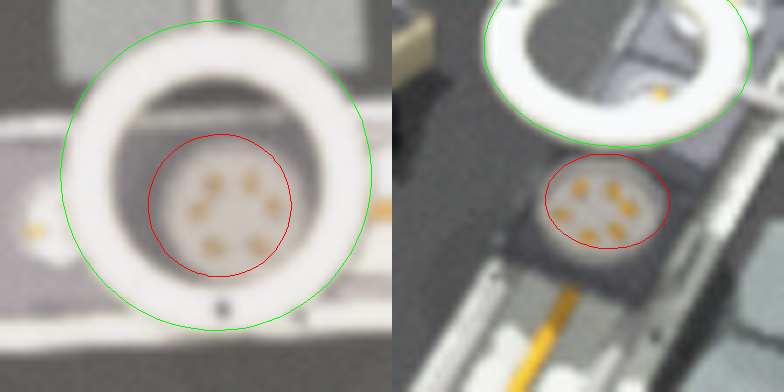

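About 6 mm remain, and that pulse gave about 5.5 mm, so I repeat it.

Request:
{"method": "send_rows", "body": {"moves": [[0,0.015,0,0],[0,0.015,0,0],[0,0,0,0],[0,0,0,0],[0,0,0,0],[0,0,0,0],[0,-0.015,0,0],[0,-0.015,0,0]]}}

```text
clock: 7.98
position: [0.4488, 0.1004, 0.2758]
eef_rot: [0.0, 0.159, 0.987, 0.001]
contact_force: [0.3, 0.2, -0.2]
gripper_width: 0.0598
grasp_force: 0.0
```

Request:
{"method": "send_rows", "body": {"moves": [[0,0,0,0],[0,0,0,0],[0,0,0,0],[0,0,0,0]]}}

```text
clock: 8.32
position: [0.4491, 0.1009, 0.2758]
eef_rot: [0.0, 0.16, 0.987, 0.0]
contact_force: [0.5, -0.4, 0.4]
gripper_width: 0.0599
grasp_force: 0.0
```

```bash
python3 v.py 6
```

```text
8.4167
t ring [0.687  0.0367] target px 250.9 153.9
s ring [0.687  0.0367] target px 273.3 209.1
```

View pics/v6.png

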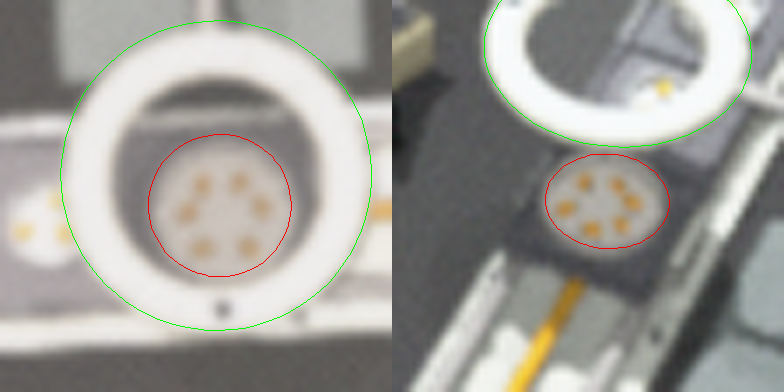

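The dish matches the target circle in both views, within about 2 mm. I retreat straight up.

Request:
{"method": "send_rows", "body": {"moves": [[0,0,-0.02,0],[0,0,-0.03,0],[0,0,-0.03,0],[0,0,-0.03,0],[0,0,0,0],[0,0,0,0],[0,0,0,0],[0,0,0,0]]}}

```text
clock: 9.08
position: [0.4482, 0.1006, 0.3845]
eef_rot: [-0.001, 0.16, 0.987, -0.0]
contact_force: [-0.1, -0.4, -0.8]
gripper_width: 0.06
grasp_force: 0.0
```

```bash
python3 - <<'E'
from g import *
s=ctrl.state();print(s['clock'],s['position'],s['contact_force'])
a=ld('t6')['image'].astype(int);b=snap('top','t7')['image'].astype(int)
print('lens region diff',abs(a-b)[135:175,235:267].mean())
print(ctrl.job_done())
E
```

```text
9.0833 [0.44815056 0.100574   0.38445066] [-0.10042309 -0.3613075  -0.80780882]
lens region diff 1.2713541666666666
the job is handed in; nothing more can be done
None
```

The largest dish is centred under the ring magnifier to within about 2 mm, judged from the top and scene cameras. It took one long joystick push to +y and two short ones, the stick was released and the arm is clear, and the job was handed in at about 9 s.

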